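# Gauge plate in, locating block rocked out

## Task

Set up the steel jig on the bench: slide the blue gauge plate into the jig's low slot, fully home against the locating block. Then free the orange-topped locating block, which sits tight in its pocket: rock it clearly to its white-dot side first, then clearly to the other side, while it is still in the pocket, and on until it comes loose. Finish holding it in the gripper, upright and just clear above its pocket (about a finger's width), with the plate still home and the other things on the bench left where they are.

Things in the scene. Friction and masses are not known exactly. Their poses are not given: they have to be found in the camera images.
- jig: Dark steel jig fixed to the bench, 95 mm long with its guides (x), 132 mm wide over its bolted feet (y). Origin on the bench right under the pocket's centre; +x points from the slot's mouth inward, +y to the jig's left, z up. 40 mm high, but the roof over the slot only 22 mm (x = -55 to -30 mm). The pocket, open at the top, is 52 mm wide (y), its floor at z = 4 mm.
- slot_mouth (a point): Middle of the slot's mouth: x = -55 mm, y = 0, 5 mm above the bench in the jig's frame. The slot is 63 mm wide, 10.5 mm high, runs along the jig's x; its floor is the bench. Two flared guides 10 mm high stand up to 15 mm out before the mouth. The stop is the locating block's foot, 43.5 mm inside the mouth (x = -11.5 mm in the jig's frame).
- pocket_mouth (a point): Centre of the pocket's open top, 40 mm above the bench, right above the jig's origin.
- locating_block: Steel block, orange grip, white dot on the +y side of its top; 80 mm tall, 0.25 kg. Origin at the centre of its underside, 4 mm above the bench when seated, axes parallel to the jig's. Steel foot 44 mm (y) by 26 mm (x), 34 mm tall; above it the orange grip, 40 mm (y) by 22 mm (x). Seated, 44 mm stand above the jig; it must rise 36 mm to leave the pocket.
- block_grip (a point): Middle of the block's orange grip, 58 mm above its underside on the block's axis; grasp it there across y (40 mm).
- gauge_plate: Flat blue plate 95 mm (x) by 60 mm (y) by 8 mm, 0.2 kg, lying on the bench, with a black upright rib on it. Origin at the centre of its underside; its +x end goes into the slot first.
- plate_front (a point): Middle of the gauge plate's leading (+x) edge face, 47.5 mm ahead of its origin, at half its thickness.
- plate_grip (a point): Grasp point on the black rib, 27 mm behind the plate's origin and 36 mm above its underside; the rib is 40 mm long (x), 12 mm thick (y), its top 50 mm above the underside. It stays outside the slot, 31 mm before the mouth when the plate is home.
- stamp: Rubber stamp with a wooden knob, 71 mm high, a bystander to leave alone; origin under its centre.
- black_tape: Roll of black tape, 62 mm across and 19 mm high, a bystander to leave alone; origin under its centre.
- red_marker: White and red marker pen, 135 mm long, lying flat, a bystander to leave alone.
- bin_fixings: Small open tan bin with fixings, 55x88x34 mm, a bystander to leave alone.
- grip_pad (a joint): Spring pad in the pocket's front wall, 24 to 36 mm above the bench; travel in m along the jig's x: about 0 while it clamps the block (45 N), 0.001 once that has risen 12 to 14 mm and is loose. A straight pull takes some 40 N, less while rocking. With 4 mm of play each side in y the block rocks about the jig's x axis, up to 0.2 rad, on the lower corner of the side it leans to.

How it is judged:
By the outcome, as a careful person would: the job done as asked, in the order asked, and still so for the second after the job is handed in, while the arm keeps its last pose, push and grip.
It also fails if it takes over 45 s, if anything falls off the work surface, if the arm or the gripper's body presses on something with over 40 N, if the wrist force passes 120 N, or if a joint passes its speed limit or range.

## Robot

A 6-joint arm with a two-finger parallel gripper is mounted at the origin on a cart in front of the work surface, level with it; the furniture and walls round the work are solid. World frame = base frame: x ahead of the robot, y to its left, z up, the work surface at z = 0. Lengths are in m, angles in rad, forces in N, time in s.
With the tool pointing down it reaches from about 0.225 to 0.725 m from the base axis. Payload 3.1 kg.
Tool frame: the origin (TCP) lies on the mounting face of the last link; the fingertips stand 173 mm ahead of it and the grasp point (between the pads) lies 155 mm ahead of it (env.tips_ahead is the distance from the TCP to the fingertips, in m); z points along the fingers, y is the direction in which the jaws open and shut (so a half turn about z gives the same grasp; the last joint's range is limited). The gripper opens to 85 mm and grips with 20 to 120 N. Pads are 22 mm wide; open, the fingers measure 114 mm over their backs; the gripper's body (76 mm by 85 mm) begins 54 mm behind the grasp point. The pads swing forward as they close: fully open they stand 13 mm farther back than shut.
Start: joints at [-1.369, 0.048, 0.099, 1.622, 0, 1.443], TCP at [0.17, -0.497, 0.405] pointing down, gripper open.
Joint ranges: [-2.91, 2.91], [-0.99, 1.94], [-1.21, 1.42], [-2.12, 2.29], [-1.49, 1.47], [-3.14, 3.14]. Speed limits (rad/s): [2.79, 2.79, 3.14, 3.14, 3.14, 3.14].

## Interface

Orientations are given as a rotation vector (axis times angle).
In Python, from plant import env, optics, ticket gives the robot as it stands.
- The arm moves only by the shell command python3 -m handwheel 'ROWS' [FORCE]. ROWS is JSON, a list of rows, each a list of 3 entries, a list of its own where there are three numbers: the shift along the tool's x, y, z in cm, then the turn, a rotation vector about the tool's x, y, z in rad, then the finger opening in cm, from 0 to 8.54. A call has exactly 10 rows; each row is the pose to reach, as a shift and turn from the pose commanded when the call began, along the tool's axes at that moment; what a row does not reach only later rows make up. A row lasts 1/10 s, in which the tool goes at most 50 mm and 8.59 degrees, less where a joint would pass 70% of its speed; a pose out of reach is approached as far as the arm can. A call with a gripper value outside its range is refused whole. The fingers move at their own pace and stop on an object; FORCE is the grip in N (left out, the last holds). Time passes only in rows, so rows that repeat a pose let the fingers close, or fill a call up. It gives the time, the measured TCP pose, the force and the opening at its end, in the units of the state.
- env.read_state(): the state, without advancing time (a new reading comes with each control period).
- optics.grab_frame(name): name is "scene" or "top"; returns the picture (420x560x3 uint8, blue, green, red); there is no depth.
- optics.camera_info(name): a dict with "fovy" (degrees; the focal length in pixels is half the picture's height over the tangent of half this angle, whatever the lens; pixels are square), "cx", "cy" (the principal point, pixels), "world_to_cam" (4x4, takes a point from world to camera coordinates). Camera axes: x right, y down, z forward; pixel columns grow to the right and rows downward; lengths in m; the calibration is good to about 2 mm. A picture is of the moment at which its call begins. camera_info takes no time and is no camera call.
- ticket.close_job(): hands the job in, once; it reports no verdict.
The state is a dict: "time": time; "joint_pos": joint angles; "qvel": joint speeds; "joint_efforts": joint torques, N m; "ee_pos": TCP position; "tool_rot": TCP orientation; "force": force on the tool from outside, world axes, zero at the start; "ft_torque": the same for the moment, N m; "gripper_width": opening from 0.0 (shut) to 1.0 (fully open).
Only numpy, scipy, OpenCV 4.12 (cv2) and the standard library are available. Lean on these libraries where they do the work, as an engineer would, in place of code of your own. Each camera call takes 0.05 s, during which the arm holds its last target.

## Working session

There is one attempt and no reset: what is moved stays moved. The work goes in short steps, Python scripts to look and compute and a shell command to move; the robot and the scene stay as the last step left them, time stands still between calls to the robot, and variables do not carry over. Pictures are saved under pics/ and viewed, and the job is handed in when it is done.

```bash
ls; mkdir -p pics; python3 - <<'E'
from plant import env, optics, ticket
import cv2, numpy as np
s=env.read_state(); print({k:np.round(v,3).tolist() for k,v in s.items()}, env.tips_ahead)
for n in("scene","top"):
    cv2.imwrite(f"pics/{n}0.png",optics.grab_frame(n)); c=optics.camera_info(n); print(n,c["fovy"],c["cx"],c["cy"],np.round(c["world_to_cam"],4).tolist(), [k for k in c])
E
```

```text
pics
{'time': 0.0, 'joint_pos': [-1.369, 0.049, 0.098, 1.622, -0.0, 1.443], 'qvel': [0.003, 0.0, 0.002, 0.003, -0.0, -0.001], 'joint_efforts': [-0.0, -33.878, 32.002, 0.02, -0.0, -0.0], 'ee_pos': [0.17, -0.497, 0.404], 'tool_rot': [-3.097, -0.515, 0.0], 'force': [-0.632, -0.009, -0.483], 'ft_torque': [-0.003, 0.013, -0.006], 'gripper_width': 1.004} 0.1734
scene 45.66417832598994 274.9982692631125 208.23122032155047 [[-0.7588, -0.6513, -0.0041, 0.4469], [-0.4952, 0.5809, -0.646, 0.2757], [0.4231, -0.4882, -0.7633, 0.9183], [0.0, 0.0, 0.0, 1.0]] ['fovy', 'cx', 'cy', 'world_to_cam']
top 47.6323328249106 277.49060164629964 206.1832825589049 [[0.0033, -0.9998, -0.0196, 0.0696], [-0.9904, -0.0006, -0.138, 0.5556], [0.138, 0.0199, -0.9902, 1.2073], [0.0, 0.0, 0.0, 1.0]] ['fovy', 'cx', 'cy', 'world_to_cam']
```

View pics/scene0.png

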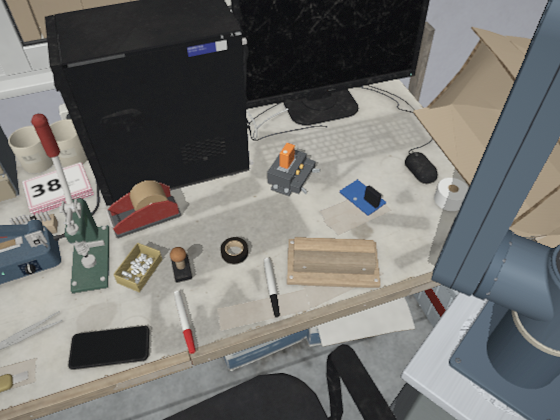

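View pics/top0.png

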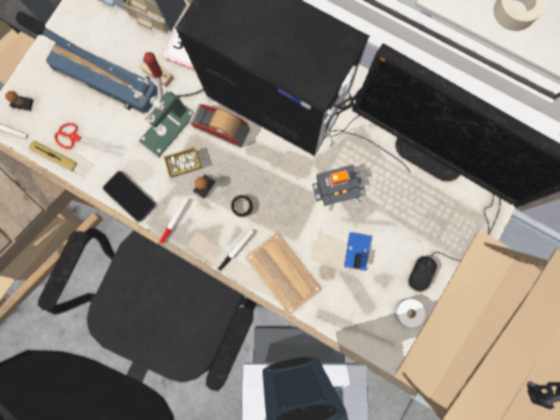

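```bash
cat > h.py <<'E'
from plant import env, optics, ticket
import cv2, numpy as np
def cam(n):
    c=optics.camera_info(n); f=210/np.tan(np.radians(c["fovy"])/2); return f,c["cx"],c["cy"],np.array(c["world_to_cam"])
def ray(n,u,v):
    f,cx,cy,M=cam(n); R=M[:3,:3]; o=-R.T@M[:3,3]; d=R.T@np.array([(u-cx)/f,(v-cy)/f,1.]); return o,d
def onplane(n,u,v,z):
    o,d=ray(n,u,v); return o+d*(z-o[2])/d[2]
def proj(n,p):
    f,cx,cy,M=cam(n); q=M[:3,:3]@np.asarray(p,float)+M[:3,3]; return np.array([f*q[0]/q[2]+cx,f*q[1]/q[2]+cy])
def tri(a,b):
    o1,d1=ray("scene",*a);o2,d2=ray("top",*b)
    A=np.stack([d1,-d2],1);t=np.linalg.lstsq(A,o2-o1,rcond=None)[0];p=o1+d1*t[0];q=o2+d2*t[1];return (p+q)/2,np.linalg.norm(p-q)
def crop(img,x,y,w,h,k,out):
    cv2.imwrite(out,cv2.resize(img[y:y+h,x:x+w],None,fx=k,fy=k,interpolation=cv2.INTER_CUBIC))
E
python3 - <<'E'
from h import *
s=cv2.imread("pics/scene0.png");t=cv2.imread("pics/top0.png")
crop(s,255,135,140,90,5.7,"pics/sc1.png");crop(t,300,155,100,75,8,"pics/tc1.png");crop(t,300,215,100,65,8,"pics/tc2.png")
for n,u,v in(("scene",290,175),("top",340,187),("scene",362,200),("top",358,252)): print(n,onplane(n,u,v,0.02).round(3))
E
```

```text
scene [ 0.605 -0.074  0.02 ]
top [ 0.61  -0.096  0.02 ]
scene [ 0.429 -0.119  0.02 ]
top [ 0.437 -0.14   0.02 ]
```

View pics/sc1.png

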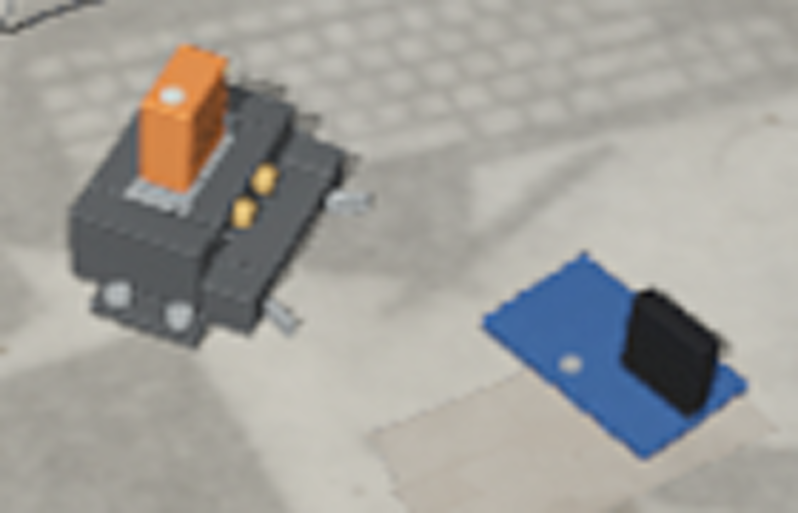

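View pics/tc1.png

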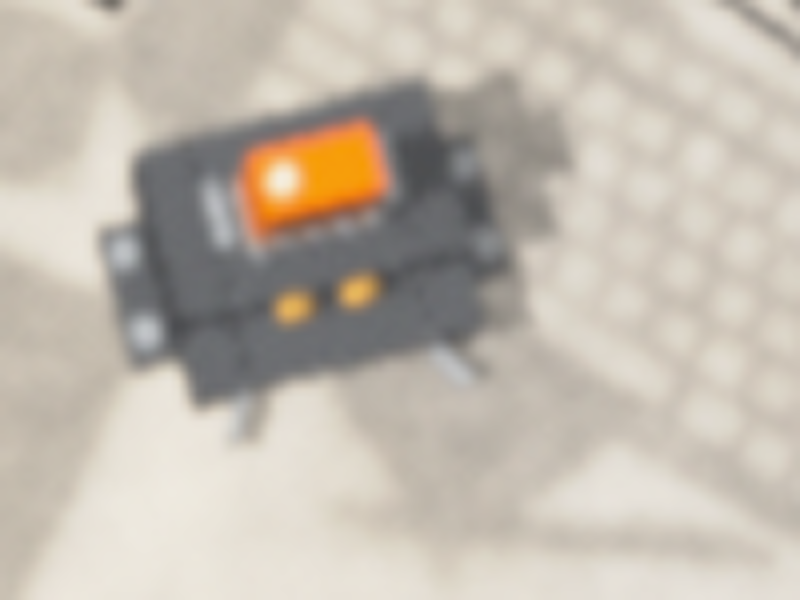

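View pics/tc2.png

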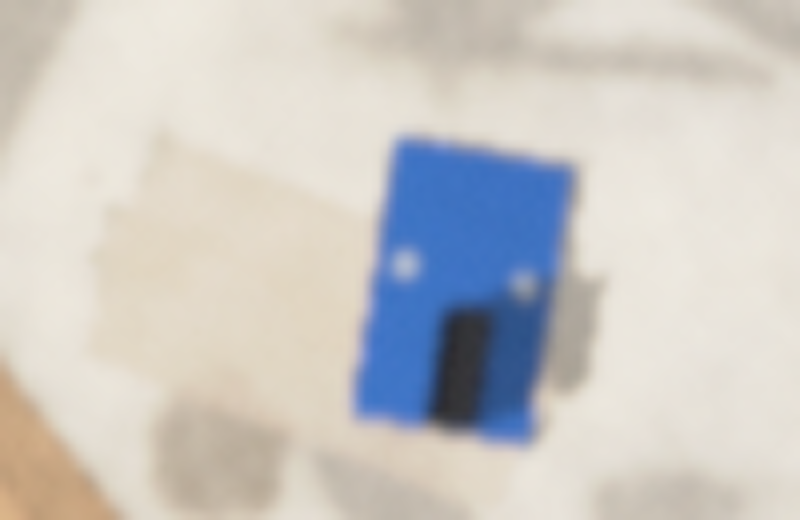

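```bash
cat >> h.py <<'E'
def mask_pts(img,roi,lo,hi,k=6,close=0,big=True):
    x,y,w,h=roi
    c=cv2.resize(img[y:y+h,x:x+w],None,fx=k,fy=k,interpolation=cv2.INTER_CUBIC)
    m=cv2.inRange(cv2.cvtColor(c,cv2.COLOR_BGR2HSV),lo,hi)
    if close: m=cv2.morphologyEx(m,cv2.MORPH_CLOSE,np.ones((close,close)))
    cs=cv2.findContours(m,cv2.RETR_EXTERNAL,cv2.CHAIN_APPROX_NONE)[0]
    c=max(cs,key=cv2.contourArea)[:,0,:].astype(float)
    return (c+.5)/k-.5+[x,y]
def rect(n,pts,z):
    P=np.array([onplane(n,u,v,z)[:2] for u,v in pts])
    return cv2.minAreaRect((P*1000).astype(np.float32)),P
E
python3 - <<'E'
from h import *
s=cv2.imread("pics/scene0.png");t=cv2.imread("pics/top0.png")
B=((100,110,60),(125,255,255)); O=((3,150,120),(18,255,255))
for n,im,roi in(("scene",s,(335,172,60,50)),("top",t,(335,222,50,60))):
    p=mask_pts(im,roi,*B); r,P=rect(n,p,0.008); print(n,r, cv2.boxPoints(r).round(1).tolist())
    h=cv2.convexHull((P*1000).astype(np.float32)); q=cv2.approxPolyDP(h,5,True)[:,0]; print(q.round(1).tolist())
for n,im,roi in(("scene",s,(270,138,40,36)),("top",t,(322,165,35,25))):
    p=mask_pts(im,roi,*O); r,P=rect(n,p,0.084); print(n,r)
    hp=cv2.approxPolyDP(cv2.convexHull(p.astype(np.float32)),1.0,True)[:,0]; print(hp.round(1).tolist())
    p=mask_pts(im,roi,(0,0,200),(179,90,255)); print("dot",p.mean(0), onplane(n,*p.mean(0),.084))
E
```

```text
scene ((439.4970397949219, -138.24246215820312), (61.85970687866211, 95.55327606201172), 79.54801940917969) [[386.8999938964844, -160.0], [480.8999938964844, -177.3000030517578], [492.1000061035156, -116.5], [398.1000061035156, -99.19999694824219]]
[[480.29998779296875, -175.8000030517578], [488.5, -116.9000015258789], [398.3999938964844, -101.4000015258789], [389.20001220703125, -159.1999969482422]]
top ((440.8770751953125, -140.36517333984375), (56.864105224609375, 90.59616088867188), 79.6794204711914) [[391.20001220703125, -160.1999969482422], [480.29998779296875, -176.5], [490.5, -120.5], [401.3999938964844, -104.30000305175781]]
[[489.1000061035156, -122.30000305175781], [402.5, -105.9000015258789], [393.0, -158.1999969482422], [479.0, -175.0]]
scene ((613.101806640625, -69.44634246826172), (32.27317428588867, 82.23823547363281), 35.09001541137695)
[[287.8999938964844, 142.89999389648438], [293.79998779296875, 145.10000610351562], [293.20001220703125, 158.10000610351562], [286.6000061035156, 167.8000030517578], [279.6000061035156, 164.89999389648438], [279.6000061035156, 154.1999969482422], [286.1000061035156, 143.1999969482422]]
dot [284.7226776  151.35382514] [ 0.62406941 -0.07607887  0.084     ]
top ((624.9661254882812, -85.14183807373047), (26.098581314086914, 43.86679458618164), 15.531288146972656)
[[345.6000061035156, 170.8000030517578], [347.20001220703125, 176.89999389648438], [346.3999938964844, 179.1999969482422], [332.6000061035156, 183.60000610351562], [331.3999938964844, 182.8000030517578], [330.20001220703125, 178.10000610351562], [331.20001220703125, 173.8000030517578]]
dot [336.2770936  165.89121511] [ 0.65301181 -0.07971698  0.084     ]
```

```bash
python3 - <<'E'
from h import *
s=cv2.imread("pics/scene0.png");t=cv2.imread("pics/top0.png")
def grid(im,x,y,w,h,k,out):
    c=cv2.resize(im[y:y+h,x:x+w],None,fx=k,fy=k,interpolation=cv2.INTER_CUBIC)
    c=cv2.convertScaleAbs(c,alpha=1.5,beta=10)
    for i in range(0,w,5):
        if i%10==0: cv2.putText(c,str(x+i),(int((i+.5)*k),10),0,.4,(0,0,255))
        cv2.line(c,(int((i+.5)*k),0),(int((i+.5)*k),h*k),(0,200,0) if i%10==0 else (120,160,120),1)
    for i in range(0,h,5):
        if i%10==0: cv2.putText(c,str(y+i),(0,int((i+.5)*k)),0,.4,(0,0,255))
        cv2.line(c,(0,int((i+.5)*k)),(w*k,int((i+.5)*k)),(0,200,0) if i%10==0 else (120,160,120),1)
    cv2.imwrite(out,c)
grid(s,265,140,56,56,10,"pics/sg.png");grid(t,310,160,56,52,11,"pics/tg.png")
E
```

```text
(no output)
```

View pics/sg.png

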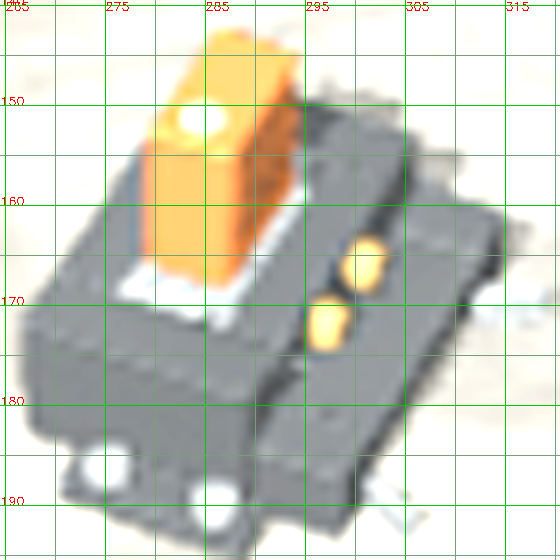

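View pics/tg.png

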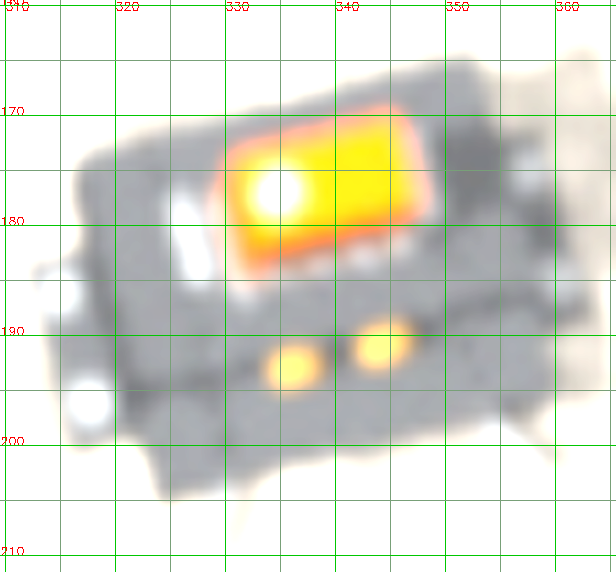

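```bash
python3 - <<'E'
from h import *
D=dict(dot=((284.7,151.3),(335,176.9)),goldL=((296.7,172),(336.2,193)),goldR=((300.7,166),(344,190.8)),fb1=((274.7,186),(315.3,185.5)),fb2=((285.8,189.8),(317.7,195.8)),
TL=((265.7,171),(316.5,174)),TF=((289.8,180),(321.5,196)),roofR=((314.5,162),(361,196)),roofL=((300,188.5),(324.5,204.5)))
for k,(a,b) in D.items():
    p,e=tri(a,b); print(k,p.round(4),round(e*1000,1))
P={k:tri(*v)[0] for k,v in D.items()}
for a,b in(("goldR","goldL"),("roofR","roofL")):
    d=P[b]-P[a]; print(a,b,np.degrees(np.arctan2(-d[0],d[1])),np.linalg.norm(d[:2]))
for a,b in(("fb2","fb1"),("TF","TL")):
    d=P[b]-P[a]; print(a,b,np.degrees(np.arctan2(d[1],d[0])),np.linalg.norm(d[:2]))
# orange top face top view edges
for n,a,b in(("top",(330.5,173.3),(344.5,169.4)),("top",(331.5,184),(347,180))):
    z=.084; p,q=onplane(n,*a,z),onplane(n,*b,z); d=p-q; print(np.degrees(np.arctan2(-d[0],d[1])),p,q)
a,b=onplane("top",324.5,204.5,.022),onplane("top",361,196,.022);d=a-b;print("roof",np.degrees(np.arctan2(-d[0],d[1])),np.linalg.norm(d),a,b)
a,b=onplane("top",316.5,174,.04),onplane("top",351.5,165,.04);d=a-b;print("backtop",np.degrees(np.arctan2(-d[0],d[1])),np.linalg.norm(d),a,b)
a,b=onplane("scene",265.7,171,.04),onplane("scene",289.8,180,.04);d=a-b;print("sideScene",np.degrees(np.arctan2(d[1],d[0])),np.linalg.norm(d),a,b)
E
```

```text
dot [ 0.6243 -0.0762  0.084 ] 0.2
goldL [ 0.5923 -0.0839  0.0307] 0.8
goldR [ 0.5975 -0.1048  0.0317] 0.3
fb1 [ 0.616  -0.0305  0.0091] 0.1
fb2 [ 0.5873 -0.0368  0.011 ] 0.7
TL [ 0.6421 -0.031   0.0419] 3.1
TF [ 0.582  -0.0446  0.0419] 0.3
roofR [ 0.5877 -0.1506  0.0167] 3.5
roofL [ 0.5612 -0.0549  0.0193] 3.8
goldR goldL 14.149034109347904 0.021462526954587516
roofR roofL 15.443002612632553 0.09930935223647638
fb2 fb1 12.344529225679437 0.029378562220962703
TF TL 12.688150110058235 0.06163781084366627
15.790016515621424 [ 0.63377317 -0.06479067  0.084     ] [ 0.64386368 -0.10047351  0.084     ]
14.659645778026913 [ 0.60611125 -0.06698816  0.084     ] [ 0.61641012 -0.10635805  0.084     ]
roof 13.256677729122929 0.09963386090986726 [ 0.56245831 -0.0536623   0.022     ] [ 0.58530573 -0.15064117  0.022     ]
backtop 14.635204090473453 0.09563463605657273 [ 0.64117768 -0.03199396  0.04      ] [ 0.6653411  -0.12452564  0.04      ]
sideScene 13.035305913971122 0.06348326561224268 [ 0.64477384 -0.03167741  0.04      ] [ 0.58292646 -0.04599615  0.04      ]
```

```bash
python3 - <<'E'
from h import *
s=cv2.cvtColor(cv2.imread("pics/scene0.png"),6).astype(float);t=cv2.cvtColor(cv2.imread("pics/top0.png"),6).astype(float)
def edge(n,im,a,b,z,half=4,skip=.12):
    a=np.array(a,float);b=np.array(b,float);d=(b-a)/np.linalg.norm(b-a);nn=np.array([-d[1],d[0]])
    P=[]
    for f in np.linspace(skip,1-skip,25):
        o=np.arange(-half,half+.01,.1);q=a+(b-a)*f+o[:,None]*nn
        v=cv2.remap(im.astype(np.float32),q[:,0].astype(np.float32)[None],q[:,1].astype(np.float32)[None],cv2.INTER_CUBIC)[0]
        g=np.abs(np.gradient(v)); g[:3]=0;g[-3:]=0;i=g.argmax(); w=slice(max(i-8,0),i+9); oo=(g[w]*o[w]).sum()/g[w].sum()
        P.append(onplane(n,*(a+(b-a)*f+oo*nn),z)[:2])
    P=np.array(P);vx,vy,x0,y0=cv2.fitLine((P*1000).astype(np.float32),cv2.DIST_HUBER,0,.01,.01)[:,0]
    an=np.degrees(np.arctan2(vy,vx)); an=(an+45)%90-45
    c=np.array([.627,-.0865]);r=np.radians(13.7);R=np.array([[np.cos(r),np.sin(r)],[-np.sin(r),np.cos(r)]])
    L=(R@(P-c).T).T*1000
    print(n,round(float(an),2),"jig frame med",np.median(L,0).round(1),"ends",L[0].round(1),L[-1].round(1))
print("roof front");edge("top",t,(324.5,204.5),(361,196),.022,3)
print("back top");edge("top",t,(316.5,174),(351.5,165),.04,3)
print("roof front scene");edge("scene",s,(301,189),(314.5,162),.022,2)
print("step scene");edge("scene",s,(289.8,180),(305.5,153.5),.04,2)
print("+y side scene");edge("scene",s,(265.7,171),(289.8,180),.04,2)
print("+y side top");edge("top",t,(316.5,174),(321,196),.04,2)
print("orange top scene");edge("scene",s,(287.9,157),(293.8,145.5),.084,2)
edge("scene",s,(279.6,154.2),(286.1,143.2),.084,2)
print("orange top top view");edge("top",t,(331,173.3),(345,169.4),.084,3);
edge("top",t,(330.3,174),(332,182),.084,3);edge("top",t,(345.7,171),(347.5,178),.084,3)
E
```

```text
roof front
top 13.59 jig frame med [-56.7  -2.5] ends [-56.6  35.3] [-58.2 -40.4]
back top
top 15.16 jig frame med [29.1  1.8] ends [26.8 38.1] [ 28.5 -34.5]
roof front scene
scene 15.42 jig frame med [-59.9   2.1] ends [-59.9  37.3] [-58.4 -34.8]
step scene
scene 17.27 jig frame med [-32.7   3.2] ends [-32.7  38.6] [-31.  -34.7]
+y side scene
scene 14.63 jig frame med [-2. 51.] ends [22.2 50.7] [-26.   51.4]
+y side top
top 11.39 jig frame med [-3.2 54. ] ends [19.6 52.6] [-25.9  55.4]
orange top scene
scene 17.31 jig frame med [-12.5   4.1] ends [-13.4  19.3] [ -9.7 -11.8]
scene 31.92 jig frame med [7.3 5.6] ends [ 3.8 20.5] [ 11.7 -11.5]
orange top top view
top 20.2 jig frame med [18.  -0.2] ends [11.9 13.8] [ 18.7 -14.3]
top 19.21 jig frame med [-0.5 17.8] ends [ 7.6 21.6] [-8.3 27. ]
top 19.2 jig frame med [ -0.9 -23.7] ends [  6.1 -22.2] [ -8.  -23.8]
```

```bash
cat >> h.py <<'E'
from scipy.spatial.transform import Rotation as Rt
def goal(p,yaw,roll=0):
    "grasp-point world p, tool x at yaw, pointing down -> shift(cm), turn from measured pose"
    s=env.read_state(); R=Rt.from_rotvec(s["tool_rot"]); c,sn=np.cos(yaw),np.sin(yaw)
    G=Rt.from_matrix(np.array([[c,sn,0],[sn,-c,0],[0,0,-1.]]))
    tcp=np.array(p)-G.apply([0,0,.155])
    return (R.inv().apply(tcp-s["ee_pos"])*100).round(2),(R.inv()*G).as_rotvec().round(3)
E
python3 - <<'E'
from h import *
print("tower base",onplane("scene",249,183,0), tri((240,3),(322,148)), tri((240,3),(366,45)))
c=np.array([.440,-.139]);y=np.radians(-10.4);d=np.array([np.cos(y),np.sin(y)])
g=c-.027*d; print(g); print(goal([*g,.036+.10],y+np.pi)); print(goal([*g,.036],y+np.pi))
E
```

```text
tower base [ 0.67525298 -0.00408166  0.        ] (array([0.62042047, 0.00377613, 0.47036882]), np.float64(0.05868857411746827)) (array([ 0.81827728, -0.1243907 ,  0.36497529]), np.float64(0.043590219840131256))
[ 0.41344357 -0.13412598]
(array([ 34.77, -26.38,  11.33]), array([-0.   , -0.003, -2.63 ]))
(array([ 34.77, -26.35,  21.33]), array([-0.   , -0.003, -2.63 ]))
```

```bash
python3 - <<'E'
from h import *
for p in([.17,-.497,.404],[.17,-.497,.231],[.29,-.3,.25],[.29,-.3,.12],[.17,-.3,.4],[.3,0,.4]): print(p,proj("scene",p),proj("top",p))
print(tri((478,28),(482,238)),tri((535,100),(560,262)), tri((440,108),(482,238)),tri((470,150),(403,372)))
E
```

```text
[0.17, -0.497, 0.404] [620.24287233  14.99838215] [601.60307816 398.49031441]
[0.17, -0.497, 0.231] [577.42515792  91.90852848] [547.26383951 376.73400044]
[0.29, -0.3, 0.25] [485.78178756 106.3118088 ] [452.5303054  318.23993641]
[0.29, -0.3, 0.12] [466.93649153 153.76321331] [433.53638365 312.99356228]
[0.17, -0.3, 0.4] [581.94487299  63.56554432] [485.48648241 396.91511497]
[0.3, 0, 0.4] [421.67624214 119.77406783] [312.5179669  319.62260969]
(array([ 0.41007516, -0.33835599,  0.36449933]), np.float64(0.08383119613553844)) (array([ 0.338469  , -0.66154328,  0.05124191]), np.float64(0.15087719638316804)) (array([ 0.45041656, -0.44964364,  0.0767105 ]), np.float64(0.043440118978551184)) (array([ 0.22019671, -0.17029672,  0.26798419]), np.float64(0.07752884192727551))
```

```bash
python3 -m handwheel '[[[0,0,-5],[0,0,-0.1],8.5],[[0,0,-10],[0,0,-0.2],8.5],[[4,-3,-11],[0,0,-0.34],8.5],[[8,-6,-11],[0,0,-0.48],8.5],[[12,-9,-11],[0,0,-0.62],8.5],[[16,-12,-11],[0,0,-0.76],8.5],[[20,-15,-11],[0,0,-0.9],8.5],[[24,-18,-11],[0,0,-1.04],8.5],[[28,-21,-11],[0,0,-1.18],8.5],[[31.5,-24,-11],[0,0,-1.3],8.5]]' 40
python3 - <<'E'
from h import *
cv2.imwrite("pics/s1.png",optics.grab_frame("scene"))
print(env.read_state()["joint_pos"])
print(goal([.4134,-.1341,.136],np.radians(-10.4)+np.pi))
E
```

```text
time: 1.1
ee_pos: [0.3911, -0.1657, 0.5142]
tool_rot: [-2.148, -2.292, -0.0]
force: [0.6, -0.8, -0.2]
gripper_width: 0.993
[-0.5476967  -0.15030185  0.13175681  1.853857    0.00733913  0.94738251]
(array([ 2.32,  2.12, 22.36]), array([ 0.007, -0.003, -1.314]))
```

View pics/s1.png

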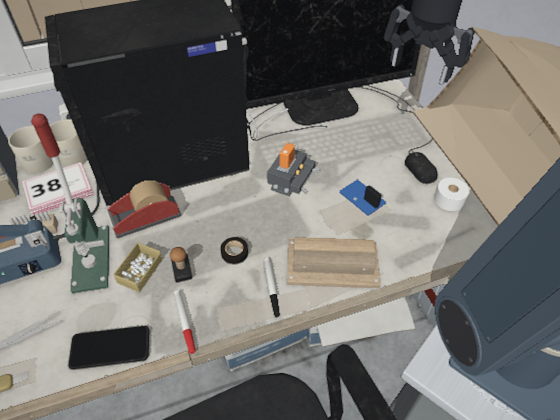

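```bash
python3 -m handwheel '[[[0.3,0.2,3],[0,0,-0.14],5],[[0.5,0.5,6],[0,0,-0.28],5],[[0.8,0.8,9],[0,0,-0.42],5],[[1.2,1.1,12],[0,0,-0.56],5],[[1.5,1.4,15],[0,0,-0.7],5],[[1.8,1.7,18],[0,0,-0.84],5],[[2.1,1.9,20],[0,0,-0.98],5],[[2.3,2.1,21.4],[0,0,-1.12],5],[[2.3,2.1,22.4],[0,0,-1.25],5],[[2.3,2.1,22.4],[0,0,-1.31],5]]'
python3 - <<'E'
from h import *
im=optics.grab_frame("scene");tm=optics.grab_frame("top");crop(im,320,100,110,130,4.5,"pics/s2.png");crop(tm,310,190,100,100,5.9,"pics/t2.png")
s=env.read_state();print(s["joint_pos"]);G=Rt.from_rotvec(s["tool_rot"]);print(G.as_matrix().round(3),s["ee_pos"]+G.apply([0,0,.155]))
print(goal([.4134,-.1341,.036],np.radians(-10.4)+np.pi))
E
```

```text
time: 2.15
ee_pos: [0.4089, -0.143, 0.288]
tool_rot: [-0.311, -3.121, -0.003]
force: [-1.0, 0.0, -1.5]
gripper_width: 0.584
[-4.91645727e-01 -1.85435682e-01 -3.50501690e-01  1.40795397e+00
 -8.00611693e-05 -2.89267086e-01]
[[-0.98   0.201 -0.002]
 [ 0.201  0.98   0.001]
 [ 0.002  0.001 -1.   ]] [ 0.40910398 -0.14321531  0.13463726]
(array([-0.23,  0.98,  9.86]), array([ 0.001, -0.002, -0.021]))
```

View pics/s2.png

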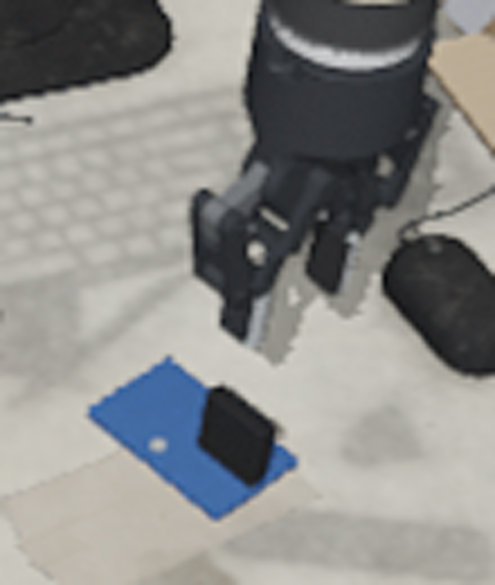

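View pics/t2.png

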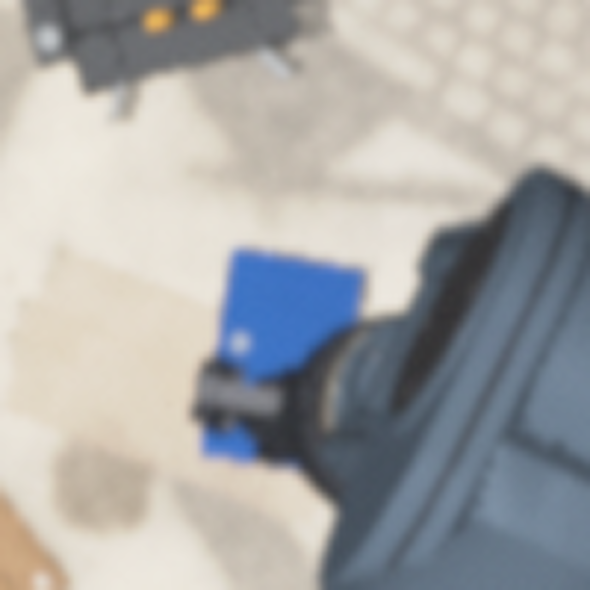

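```bash
python3 -m handwheel '[[[-0.2,1,0],[0,0,-0.02],5],[[-0.2,1,2],[0,0,-0.02],5],[[-0.2,1,4.5],[0,0,-0.02],5],[[-0.2,1,7],[0,0,-0.02],5],[[-0.2,1,9],[0,0,-0.02],5],[[-0.2,1,9.8],[0,0,-0.02],5],[[-0.2,1,9.8],[0,0,-0.02],5],[[-0.2,1,9.8],[0,0,-0.02],3.5],[[-0.2,1,9.8],[0,0,-0.02],1],[[-0.2,1,9.8],[0,0,-0.02],0.8]]' 40
python3 - <<'E'
from h import *
im=optics.grab_frame("scene");crop(im,320,100,110,130,4.5,"pics/s3.png")
s=env.read_state();G=Rt.from_rotvec(s["tool_rot"]);print(s["ee_pos"]+G.apply([0,0,.155]),s["force"],s["gripper_width"])
E
```

```text
time: 3.25
ee_pos: [0.4147, -0.1345, 0.1943]
tool_rot: [0.285, 3.126, -0.002]
force: [0.2, -0.4, -1.4]
gripper_width: 0.136
[ 0.41513341 -0.13474223  0.03930883] [-0.58924253 -0.68835382  3.14919519] 0.13676168936506017
```

View pics/s3.png

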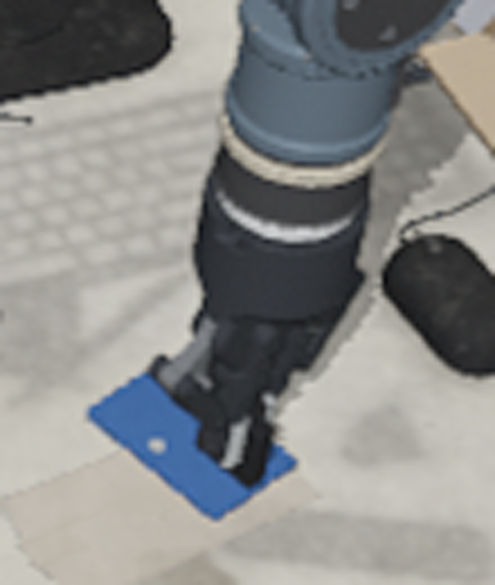

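```bash
cat >> h.py <<'E'
JO=np.array([.627,-.0865]);JY=np.radians(14.5)
def jig(x,y=0,z=0):
    c,s=np.cos(JY),np.sin(JY); return np.array([JO[0]+c*x-s*y,JO[1]+s*x+c*y,z])
def gp():
    s=env.read_state();G=Rt.from_rotvec(s["tool_rot"]);p=s["ee_pos"]+G.apply([0,0,.155]);X=G.apply([1,0,0])
    c,sn=np.cos(JY),np.sin(JY);d=p[:2]-JO
    print("grasp",p.round(4),"jigxy",round(c*d[0]+sn*d[1],4),round(-sn*d[0]+c*d[1],4),"yaw",np.degrees(np.arctan2(X[1],X[0])).round(2),"zdir",G.apply([0,0,1]).round(3),"F",s["force"].round(1),"T",s["ft_torque"].round(2),"w",round(s["gripper_width"]*85.4,1),"t",round(s["time"],2),"q",s["joint_pos"].round(2))
E
python3 - <<'E'
from h import *
gp();print(goal(jig(-.1545,0,.041),JY+np.pi)); print(goal([*env.read_state()["ee_pos"][:2],.041],JY+np.pi))
E
```

```text
grasp [ 0.4151 -0.1347  0.0393] jigxy -0.2172 0.0063 yaw 169.57 zdir [ 0.003 -0.002 -1.   ] F [-0.6 -0.7  3.1] T [-0.01  0.03 -0.04] w 11.7 t 3.3 q [-0.47 -0.13 -0.49  1.2  -0.   -0.29]
(array([-6.  ,  2.05, -0.15]), array([-0.002,  0.003, -0.435]))
(array([-0.  , -0.  , -0.17]), array([-0.002,  0.003, -0.435]))
```

```bash
python3 -m handwheel '[[[0,0,-0.3],[0,0,0],0.8],[[-0.5,0.1,-0.5],[0,0,-0.05],0.8],[[-1.5,0.5,-0.5],[0,0,-0.12],0.8],[[-3,1,-0.5],[0,0,-0.2],0.8],[[-4,1.3,-0.5],[0,0,-0.28],0.8],[[-5,1.7,-0.5],[0,0,-0.36],0.8],[[-6,2,-0.5],[0,0,-0.435],0.8],[[-6,2,-0.5],[0,0,-0.435],0.8],[[-6,2,-0.5],[0,0,-0.435],0.8],[[-6,2,-0.5],[0,0,-0.435],0.8]]' 50
python3 - <<'E'
from h import *
im=optics.grab_frame("scene");cv2.imwrite("pics/s4f.png",im);crop(im,260,130,120,90,6,"pics/s4.png")
im=optics.grab_frame("top");cv2.imwrite("pics/t4f.png",im);crop(im,300,160,90,80,7,"pics/t4.png")
gp()
E
```

```text
time: 4.3
ee_pos: [0.4758, -0.1251, 0.1973]
tool_rot: [0.395, -3.115, -0.001]
force: [0.2, -0.3, -2.4]
gripper_width: 0.129
grasp [ 0.4758 -0.1252  0.0425] jigxy -0.156 0.0004 yaw -165.55 zdir [-0.001  0.    -1.   ] F [ 0.4  0.3 -2.6] T [ 0.03  0.08 -0.01] w 11.3 t 4.4 q [-0.39  0.02 -0.34  1.21 -0.   -0.65]
```

View pics/s4.png

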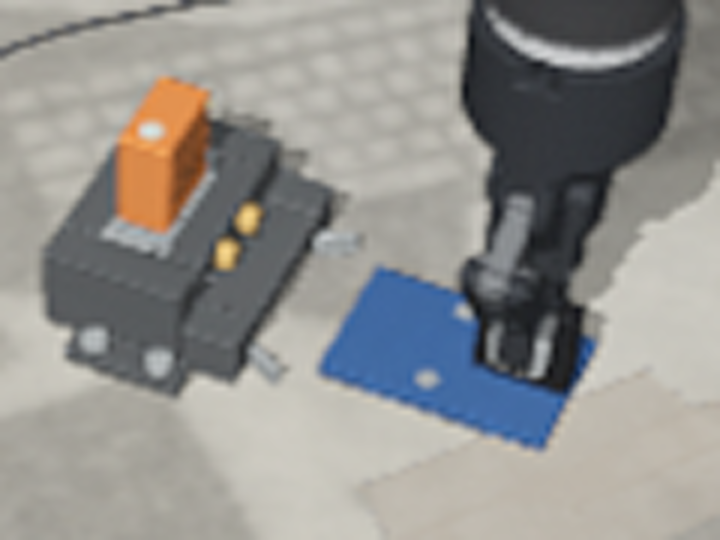

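View pics/t4.png

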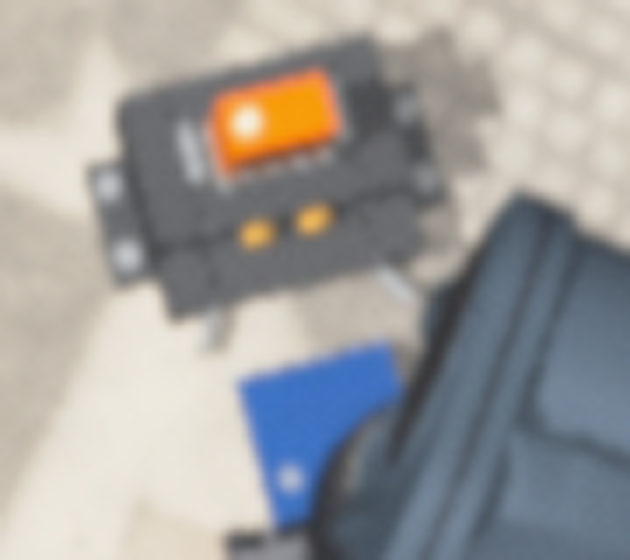

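```bash
python3 - <<'E'
from h import *
def J(n,u,v,z):
    p=onplane(n,u,v,z)[:2]-JO;c,s=np.cos(JY),np.sin(JY);return (np.array([c*p[0]+s*p[1],-s*p[0]+c*p[1]])*1000).round(1)
S=lambda a,b:(260+a/6-.4,130+b/6-.4)
T=lambda a,b:(300+a/7-.4,160+b/7-.4)
for k,a in dict(plate_ny=(382,268),plate_py=(319,369)).items(): print(k,J("scene",*S(*a),.010))
print("guide tips scene ny",J("scene",*S(360,238),.01),"py",J("scene",*S(280,375),.01))
print("guide roots scene ny",J("scene",*S(315,243),.01),"py",J("scene",*S(250,347),.01))
print("plate top py",J("top",*T(240,382),.012),"ny",J("top",*T(393,345),.012))
print("guide tips top ny",J("top",*T(410,297),.01),"py",J("top",*T(206,350),.01))
print("gold top",J("top",*T(257,234),.0315),J("top",*T(314,219),.0315),"scene",J("scene",*S(227,254),.0315),J("scene",*S(249,219),.0315))
print("dot",J("scene",*S(152,131),.084),J("top",*T(246,124),.084))
print("white slit at top",J("top",*T(190,152),.04))
E
```

```text
plate_ny [-85.9 -28.6]
plate_py [-84.9  33.2]
guide tips scene ny [-71.3 -40.4] py [-72.4  42.8]
guide roots scene ny [-55.9 -29.8] py [-55.7  34.3]
plate top py [-84.5  29.4] ny [-85.3 -30.6]
guide tips top ny [-68.9 -42.2] py [-69.2  38.5]
gold top [-33.6  10.9] [-33.5 -11.4] scene [-34.4  11. ] [-34.2 -10.6]
dot [-0.8 10.9] [-0.7 11.6]
white slit at top [ 1.7 28.2]
```

```bash
python3 -m handwheel '[[[0,-0.05,0.2],[0,0,0],0.8],[[-0.3,-0.05,0.4],[0,0,0],0.8],[[-0.8,-0.05,0.4],[0,0,0],0.8],[[-1.3,-0.05,0.4],[0,0,0],0.8],[[-1.8,-0.05,0.4],[0,0,0],0.8],[[-2.3,-0.05,0.4],[0,0,0],0.8],[[-2.8,-0.05,0.4],[0,0,0],0.8],[[-3.3,-0.05,0.4],[0,0,0],0.8],[[-3.8,-0.05,0.4],[0,0,0],0.8],[[-3.8,-0.05,0.4],[0,0,0],0.8]]'
python3 - <<'E'
from h import *
im=optics.grab_frame("scene");cv2.imwrite("pics/s5f.png",im);crop(im,260,130,120,90,6,"pics/s5.png")
gp()
E
```

```text
time: 5.4
ee_pos: [0.5145, -0.1161, 0.1943]
tool_rot: [-0.397, 3.114, -0.001]
force: [-1.6, -0.3, 3.5]
gripper_width: 0.13
grasp [ 0.5148 -0.1162  0.0393] jigxy -0.1161 -0.0006 yaw -165.47 zdir [ 0.002 -0.    -1.   ] F [ 0.1 -0.7  3.7] T [-0.    0.02 -0.02] w 11.3 t 5.45 q [-0.35  0.11 -0.25  1.2   0.   -0.6 ]
```

View pics/s5.png

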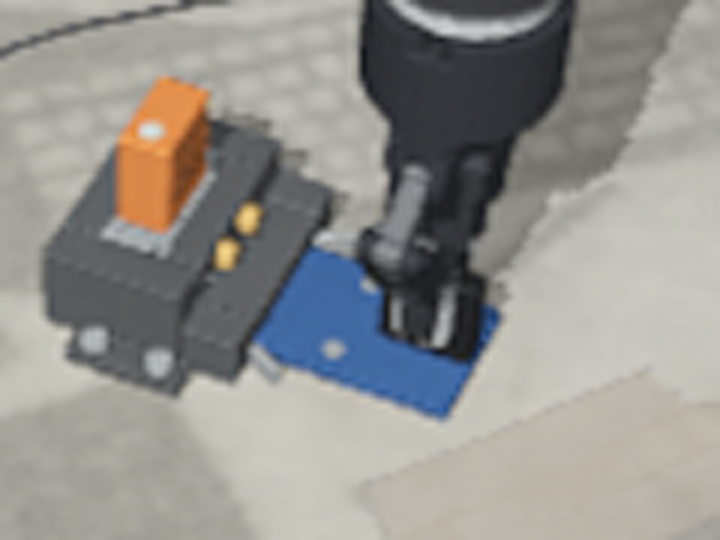

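```bash
python3 -m handwheel '[[[-0.4,0,-0.05],[0,0,0],0.8],[[-0.8,0,-0.05],[0,0,0],0.8],[[-1.2,0,-0.05],[0,0,0],0.8],[[-1.6,0,-0.05],[0,0,0],0.8],[[-2.0,0,-0.05],[0,0,0],0.8],[[-2.3,0,-0.05],[0,0,0],0.8],[[-2.5,0,-0.05],[0,0,0],0.8],[[-2.7,0,-0.05],[0,0,0],0.8],[[-2.8,0,-0.05],[0,0,0],0.8],[[-2.8,0,-0.05],[0,0,0],0.8]]'
python3 - <<'E'
from h import *
gp()
E
```

```text
time: 6.45
ee_pos: [0.5405, -0.1092, 0.1943]
tool_rot: [0.396, -3.116, 0.0]
force: [-3.5, -1.3, 4.8]
gripper_width: 0.131
grasp [ 0.5404 -0.1093  0.0393] jigxy -0.0895 -0.0004 yaw -165.5 zdir [-0.001 -0.    -1.   ] F [-3.5 -1.3  4.8] T [-0.13  0.53 -0.01] w 11.1 t 6.45 q [-0.32  0.18 -0.18  1.21 -0.   -0.57]
```

```bash
python3 -m handwheel '[[[-0.05,0,0],[0,0,0],0.8],[[-0.1,0,0],[0,0,0],0.8],[[-0.15,0,0],[0,0,0],0.8],[[-0.2,0,0],[0,0,0],0.8],[[-0.25,0,0],[0,0,0],0.8],[[-0.3,0,0],[0,0,0],0.8],[[-0.35,0,0],[0,0,0],0.8],[[-0.4,0,0],[0,0,0],0.8],[[-0.4,0,0],[0,0,0],0.8],[[-0.4,0,0],[0,0,0],0.8]]'
python3 - <<'E'
from h import *
gp()
im=optics.grab_frame("scene");cv2.imwrite("pics/s6f.png",im);crop(im,260,130,120,90,6,"pics/s6.png")
E
```

```text
time: 7.45
ee_pos: [0.5442, -0.1083, 0.1944]
tool_rot: [0.396, -3.116, 0.001]
force: [-4.8, -0.7, 6.0]
gripper_width: 0.133
grasp [ 0.5441 -0.1083  0.0394] jigxy -0.0857 -0.0004 yaw -165.51 zdir [-0.001 -0.    -1.   ] F [-4.8 -0.7  6. ] T [-0.21  0.59  0.02] w 11.3 t 7.45 q [-0.32  0.18 -0.17  1.21 -0.   -0.57]
```

View pics/s6.png

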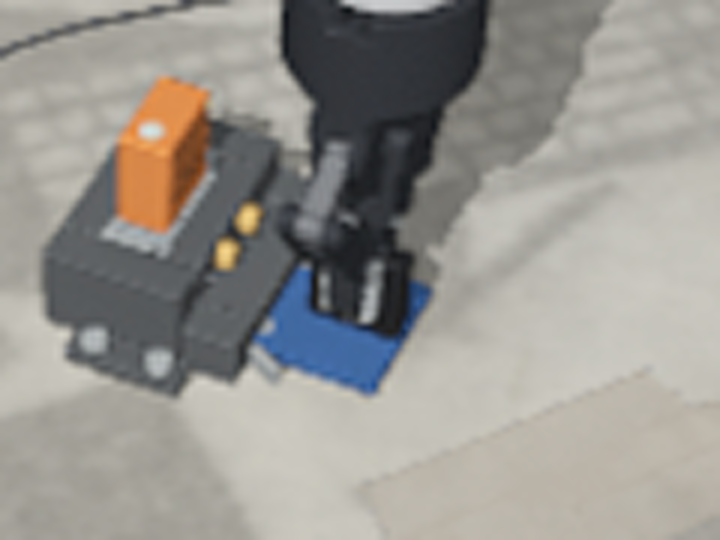

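```bash
python3 -m handwheel '[[[-0.05,0,0],[0,0,0],0.8],[[-0.1,0,0],[0,0,0],0.8],[[-0.15,0,0],[0,0,0],0.8],[[-0.2,0,0],[0,0,0],0.8],[[-0.25,0,0],[0,0,0],0.8],[[-0.3,0,0],[0,0,0],0.8],[[-0.35,0,0],[0,0,0],0.8],[[-0.4,0,0],[0,0,0],0.8],[[-0.4,0,0],[0,0,0],0.8],[[-0.4,0,0],[0,0,0],0.8]]'
python3 - <<'E'
from h import *
gp()
E
```

```text
time: 8.5
ee_pos: [0.5458, -0.1078, 0.1946]
tool_rot: [0.394, -3.108, 0.003]
force: [-12.4, -2.9, 12.1]
gripper_width: 0.13
grasp [ 0.5445 -0.1082  0.0396] jigxy -0.0853 -0.0004 yaw -165.56 zdir [-0.008 -0.003 -1.   ] F [-12.4  -2.9  12.1] T [-0.54  2.21  0.11] w 11.1 t 8.5 q [-0.31  0.19 -0.16  1.22 -0.01 -0.57]
```

```bash
python3 - <<'E'
from h import *
im=optics.grab_frame("scene");cv2.imwrite("pics/s7f.png",im)
def J(p):
    p=p[:2]-JO;c,s=np.cos(JY),np.sin(JY);return (np.array([c*p[0]+s*p[1],-s*p[0]+c*p[1]])*1000).round(1)
p=mask_pts(im,(290,165,60,45),(100,110,60),(125,255,255))
h=cv2.approxPolyDP(cv2.convexHull(p.astype(np.float32)),1,True)[:,0]
for q in h: print(q.round(1),J(onplane("scene",*q,.008)))
crop(im,280,150,70,60,9,"pics/s7.png")
E
```

```text
[308.6 174.6] [-53.6 -13.9]
[330.8 177.8] [-106.   -27.5]
[321.6 194.6] [-107.2   32.6]
[306.6 189.9] [-69.6  34.4]
[301.8 185.9] [-54.   27.6]
```

View pics/s7.png

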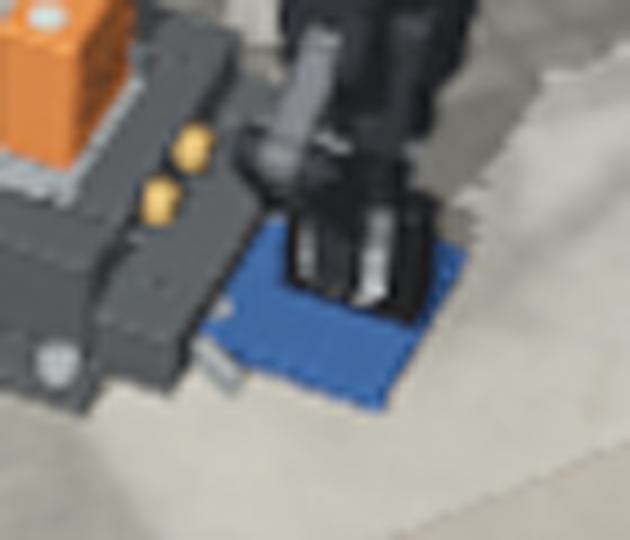

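```bash
python3 -m handwheel '[[[0.15,0,-0.05],[0,0,0],0.8],[[0.25,0,-0.1],[0,0,0],0.8],[[0.25,0,-0.1],[0,0,0],2.5],[[0.25,0,-0.1],[0,0,0],5],[[0.25,0,-0.1],[0,0,0],5],[[0.25,0,-2],[0,0,0],5],[[0.25,0,-5],[0,0,0],5],[[0.25,0,-8],[0,0,0],7],[[0.25,0,-10],[0,0,0],7.5],[[0.25,0,-10.5],[0,0,0],7.5]]'
python3 - <<'E'
from h import *
gp();print(goal(jig(0,0,.14),JY+np.pi))
im=optics.grab_frame("scene");cv2.imwrite("pics/s8f.png",im);crop(im,260,130,120,90,6,"pics/s8.png")
E
```

```text
time: 9.55
ee_pos: [0.5472, -0.1079, 0.3025]
tool_rot: [-0.397, 3.11, -0.004]
force: [0.4, 0.6, 0.3]
gripper_width: 0.876
grasp [ 0.5481 -0.1081  0.1475] jigxy -0.0818 -0.0012 yaw -165.47 zdir [ 0.006 -0.002 -1.   ] F [0.4 0.6 0.3] T [ 0.01 -0.07  0.04] w 74.8 t 9.55 q [-0.32  0.13 -0.02  1.42  0.   -0.57]
(array([-8.26,  0.07,  0.8 ]), array([-0.003,  0.006,  0.001]))
```

View pics/s8.png

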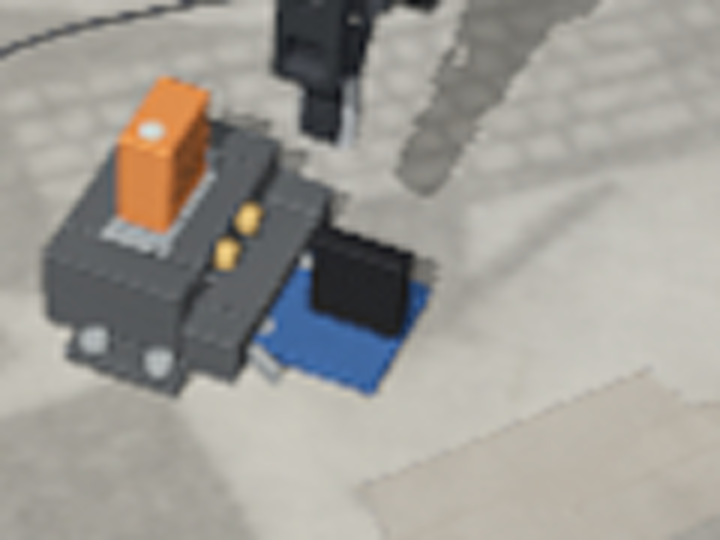

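```bash
python3 -m handwheel '[[[-1,0,0],[0,0,0],7.5],[[-2.5,0,0],[0,0,0],7.5],[[-4.5,0,0],[0,0,0],7.5],[[-6.5,0,0],[0,0,0],7.5],[[-7.8,0,0],[0,0,0],7.5],[[-8.3,0,0],[0,0,0],7.5],[[-8.3,0,1],[0,0,0],7.5],[[-8.3,0,2],[0,0,0],7.5],[[-8.3,0,2],[0,0,0],7.5],[[-8.3,0,2],[0,0,0],7.5]]'
python3 - <<'E'
from h import *
gp();print(goal(jig(0,0,.062),JY+np.pi))
im=optics.grab_frame("scene");cv2.imwrite("pics/s9f.png",im);crop(im,230,80,130,110,6,"pics/s9.png")
im=optics.grab_frame("top");crop(im,290,130,100,90,6,"pics/t9.png")
E
```

```text
time: 10.6
ee_pos: [0.6254, -0.087, 0.2781]
tool_rot: [0.396, -3.114, -0.001]
force: [-0.3, 0.7, 0.5]
gripper_width: 0.88
grasp [ 0.625  -0.087   0.1231] jigxy -0.002 0.0001 yaw -165.52 zdir [-0.002  0.001 -1.   ] F [-0.3  0.7  0.5] T [ 0.04 -0.01 -0.02] w 75.2 t 10.6 q [-0.24  0.33  0.18  1.41  0.   -0.5 ]
(array([-0.18,  0.01,  6.11]), array([ 0.001, -0.002, -0.   ]))
```

View pics/s9.png

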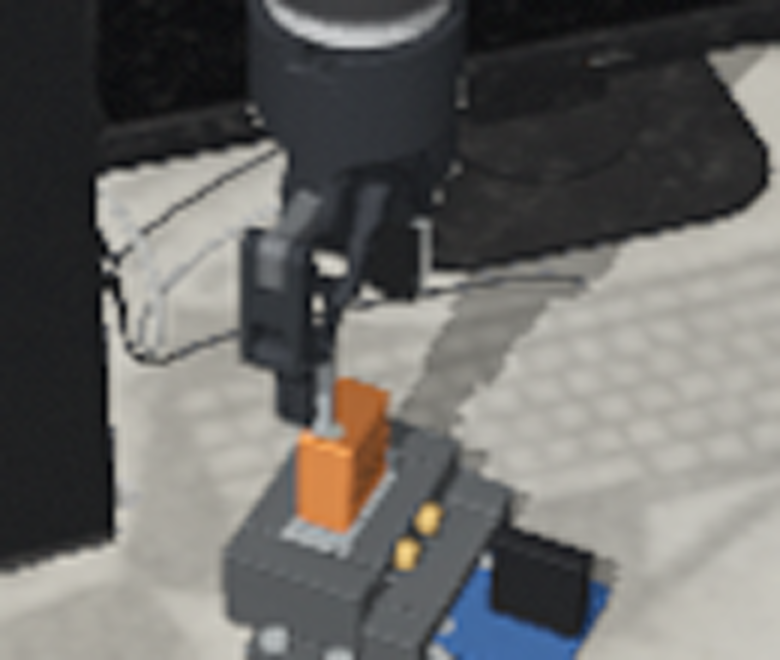

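View pics/t9.png

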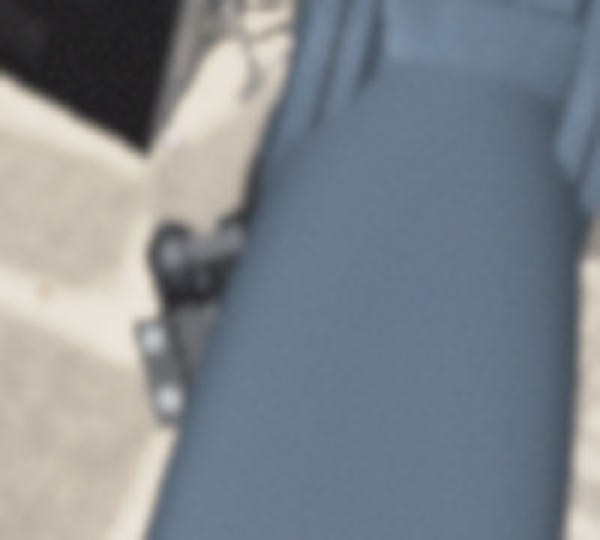

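```bash
python3 -m handwheel '[[[-0.15,0,1.5],[0,0,0],7.5],[[-0.15,0,3],[0,0,0],7.5],[[-0.15,0,4.5],[0,0,0],7.5],[[-0.15,0,5.5],[0,0,0],7.5],[[-0.15,0,6],[0,0,0],7.5],[[-0.15,0,6],[0,0,0],7.5],[[-0.15,0,6],[0,0,0],5],[[-0.15,0,6],[0,0,0],3.8],[[-0.15,0,6],[0,0,0],3.8],[[-0.15,0,6],[0,0,0],3.8]]' 100
python3 - <<'E'
from h import *
gp()
im=optics.grab_frame("scene");cv2.imwrite("pics/s10f.png",im);crop(im,230,80,130,110,6,"pics/s10.png")
E
```

```text
time: 11.7
ee_pos: [0.6282, -0.0869, 0.2205]
tool_rot: [-0.397, 3.114, -0.002]
force: [-0.4, -0.3, 2.7]
gripper_width: 0.461
grasp [ 0.6285 -0.0871  0.0655] jigxy 0.0013 -0.001 yaw -165.48 zdir [ 0.002 -0.001 -1.   ] F [-0.4 -0.3  2.7] T [-0.25  0.04  0.21] w 39.3 t 11.7 q [-0.24  0.36  0.1   1.3  -0.   -0.5 ]
```

View pics/s10.png

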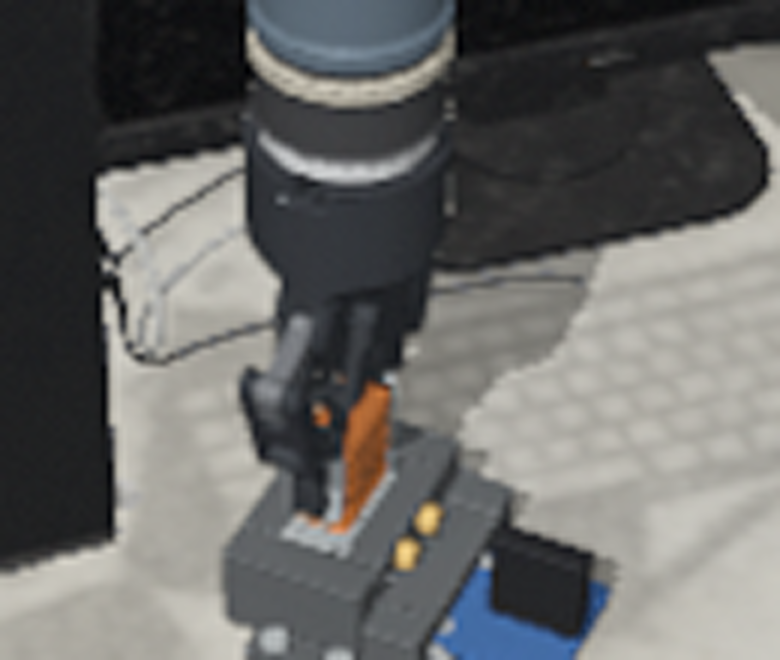

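```bash
python3 -m handwheel '[[[0,0.4,0],[0.02,0,0],3.8],[[0,0.9,0],[0.045,0,0],3.8],[[0,1.4,-0.05],[0.07,0,0],3.8],[[0,1.9,-0.05],[0.095,0,0],3.8],[[0,2.4,-0.1],[0.12,0,0],3.8],[[0,2.8,-0.1],[0.14,0,0],3.8],[[0,3.0,-0.1],[0.15,0,0],3.8],[[0,3.0,-0.1],[0.15,0,0],3.8],[[0,3.0,-0.1],[0.15,0,0],3.8],[[0,3.0,-0.1],[0.15,0,0],3.8]]'
python3 - <<'E'
from h import *
gp()
im=optics.grab_frame("scene");cv2.imwrite("pics/s11f.png",im);crop(im,230,80,130,110,6,"pics/s11.png")
E
```

```text
time: 12.75
ee_pos: [0.6205, -0.0573, 0.2209]
tool_rot: [-0.394, 3.088, -0.232]
force: [1.1, 0.8, 6.0]
gripper_width: 0.459
grasp [ 0.6266 -0.0797  0.0676] jigxy 0.0013 0.0067 yaw -165.47 zdir [ 0.039 -0.144 -0.989] F [1.1 0.8 6. ] T [0.57 0.   0.22] w 39.2 t 12.75 q [-0.17  0.3   0.02  1.22 -0.14 -0.43]
```

View pics/s11.png

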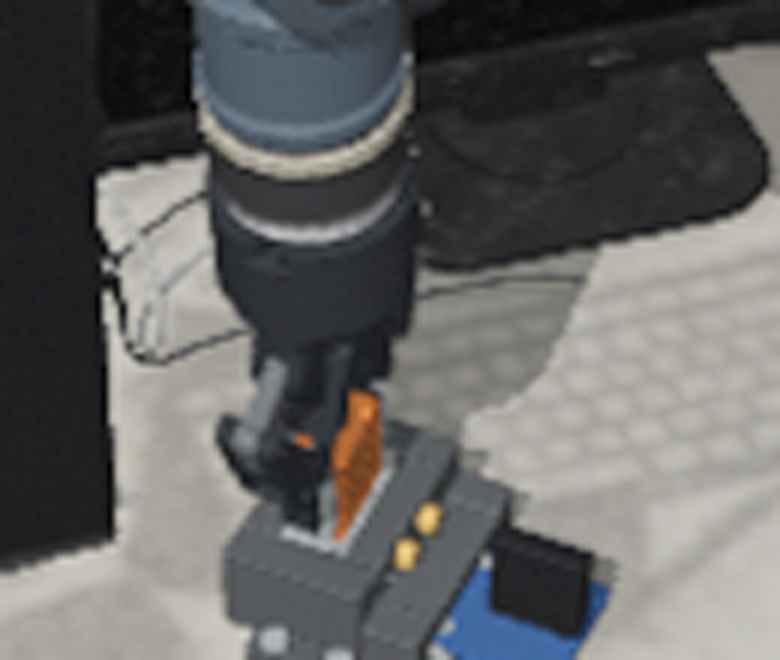

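```bash
python3 -m handwheel '[[[0,-0.7,0.11],[-0.035,0,0],3.8],[[0,-1.5,0.22],[-0.075,0,0],3.8],[[0,-2.2,0.35],[-0.11,0,0],3.8],[[0,-2.95,0.47],[-0.15,0,0],3.8],[[0,-3.7,0.58],[-0.185,0,0],3.8],[[0,-4.5,0.69],[-0.225,0,0],3.8],[[0,-5.2,0.8],[-0.26,0,0],3.8],[[0,-5.9,0.9],[-0.3,0,0],3.8],[[0,-5.9,0.9],[-0.3,0,0],3.8],[[0,-5.9,0.9],[-0.3,0,0],3.8]]'
python3 - <<'E'
from h import *
gp()
im=optics.grab_frame("scene");cv2.imwrite("pics/s12f.png",im);crop(im,230,80,130,110,6,"pics/s12.png")
E
```

```text
time: 13.8
ee_pos: [0.6356, -0.1151, 0.221]
tool_rot: [0.393, -3.09, -0.233]
force: [-0.6, 1.5, 6.2]
gripper_width: 0.46
grasp [ 0.6299 -0.0925  0.0677] jigxy 0.0013 -0.0066 yaw -165.49 zdir [-0.036  0.146 -0.989] F [-0.6  1.5  6.2] T [ 0.17 -0.02  0.05] w 39.3 t 13.8 q [-0.31  0.44  0.2   1.41  0.13 -0.57]
```

View pics/s12.png

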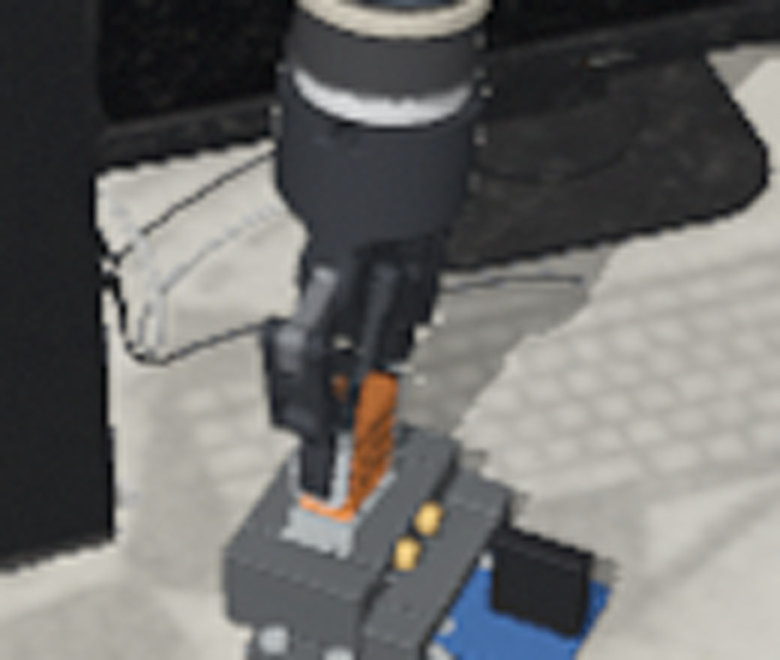

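```bash
python3 -m handwheel '[[[0,1,0.05],[0.05,0,0],3.8],[[0,2,0.1],[0.1,0,0],3.8],[[0,3.05,0.15],[0.15,0,0],3.8],[[0,4.05,0.16],[0.2,0,0],3.8],[[0,5.1,0.16],[0.25,0,0],3.8],[[0,5.1,0.16],[0.25,0,0],3.8],[[0,4.1,-0.09],[0.2,0,0],3.8],[[0,3.1,-0.35],[0.15,0,0],3.8],[[0,3.1,-0.5],[0.15,0,0],3.8],[[0,3.1,-0.5],[0.15,0,0],3.8]]'
python3 - <<'E'
from h import *
gp()
im=optics.grab_frame("scene");cv2.imwrite("pics/s13f.png",im);crop(im,230,80,130,110,6,"pics/s13.png")
E
```

```text
time: 14.85
ee_pos: [0.6284, -0.0866, 0.2241]
tool_rot: [0.396, -3.116, -0.003]
force: [10.2, -1.3, -14.6]
gripper_width: 0.461
grasp [ 0.6282 -0.0863  0.0691] jigxy 0.0012 -0.0001 yaw -165.51 zdir [-0.001  0.002 -1.   ] F [ 10.2  -1.3 -14.6] T [-0.18 -2.07  0.2 ] w 39.4 t 14.85 q [-0.24  0.36  0.1   1.31  0.   -0.5 ]
```

View pics/s13.png

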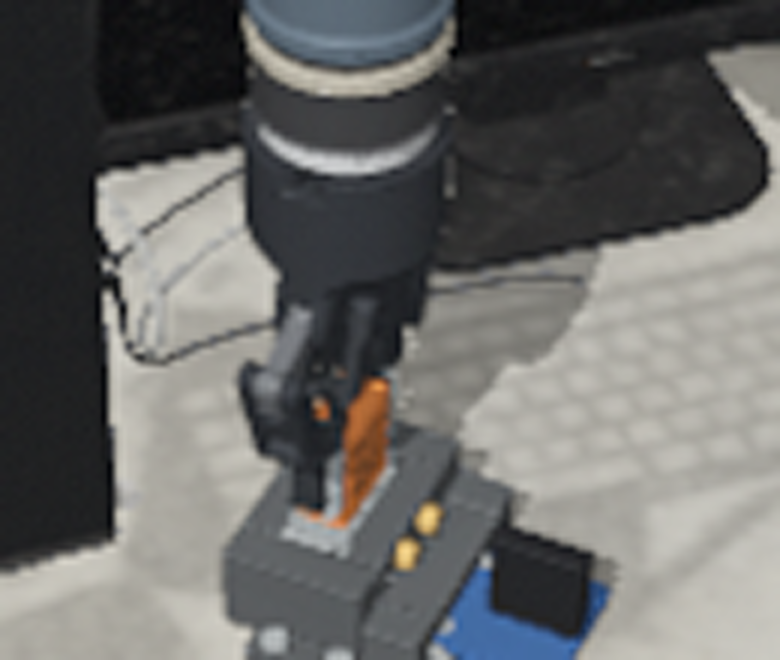

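```bash
python3 -m handwheel '[[[0,1.2,-0.1],[0.06,0,0],3.8],[[0,2.4,-0.25],[0.12,0,0],3.8],[[0,1.2,-0.4],[0.06,0,0],3.8],[[0,0,-0.5],[0,0,0],3.8],[[0,-1.2,-0.6],[-0.06,0,0],3.8],[[0,-2.4,-0.75],[-0.12,0,0],3.8],[[0,-1.2,-0.85],[-0.06,0,0],3.8],[[0,0,-0.95],[0,0,0],3.8],[[0,0,-0.95],[0,0,0],3.8],[[0,0,-0.95],[0,0,0],3.8]]'
python3 - <<'E'
from h import *
gp()
im=optics.grab_frame("scene");cv2.imwrite("pics/s14f.png",im);crop(im,230,80,130,110,6,"pics/s14.png")
E
```

```text
time: 15.9
ee_pos: [0.6281, -0.0858, 0.2318]
tool_rot: [0.398, -3.114, -0.001]
force: [10.2, -0.8, -18.7]
gripper_width: 0.461
grasp [ 0.6277 -0.0857  0.0768] jigxy 0.0009 0.0006 yaw -165.45 zdir [-0.003  0.001 -1.   ] F [ 10.2  -0.8 -18.7] T [-0.35 -2.54  0.15] w 39.4 t 15.9 q [-0.24  0.36  0.12  1.33 -0.   -0.5 ]
```

View pics/s14.png

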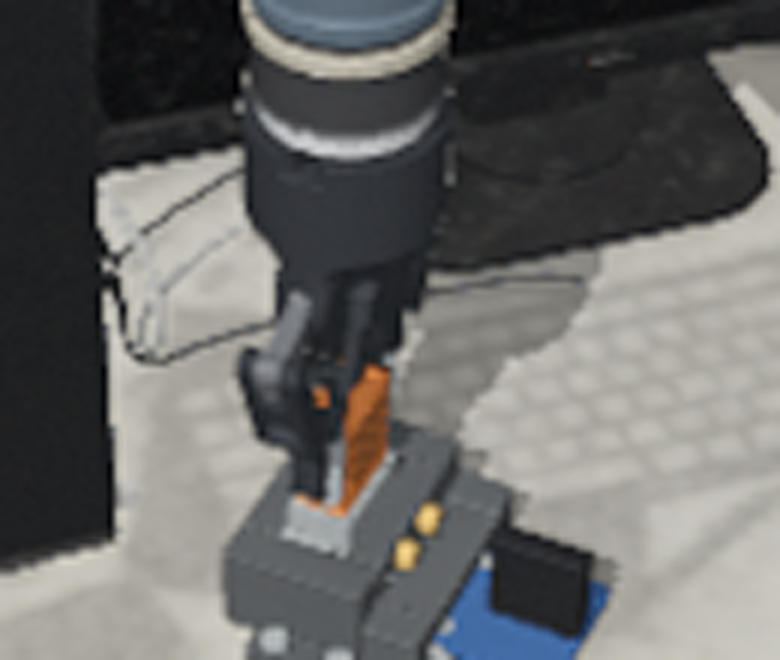

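```bash
python3 -m handwheel '[[[0,1.2,-0.1],[0.06,0,0],3.8],[[0,2.2,-0.2],[0.11,0,0],3.8],[[0,1.2,-0.3],[0.06,0,0],3.8],[[0,0,-0.4],[0,0,0],3.8],[[0,-1.2,-0.5],[-0.06,0,0],3.8],[[0,-2.2,-0.55],[-0.11,0,0],3.8],[[0,-1.2,-0.6],[-0.06,0,0],3.8],[[0,0,-0.65],[0,0,0],3.8],[[0,0,-0.65],[0,0,0],3.8],[[0,0,-0.65],[0,0,0],3.8]]'
python3 - <<'E'
from h import *
gp()
E
```

```text
time: 16.95
ee_pos: [0.6273, -0.0855, 0.2438]
tool_rot: [0.398, -3.114, -0.005]
force: [2.3, 1.6, -3.6]
gripper_width: 0.458
grasp [ 0.6269 -0.0851  0.0888] jigxy 0.0003 0.0014 yaw -165.44 zdir [-0.002  0.003 -1.   ] F [ 2.3  1.6 -3.6] T [ 0.55 -0.77 -0.  ] w 39.1 t 16.95 q [-0.24  0.35  0.13  1.35  0.   -0.5 ]
```

```bash
python3 -m handwheel '[[[0,-0.05,-0.3],[0,0,0],3.8],[[0,-0.1,-0.7],[0,0,0],3.8],[[0,-0.1,-1.1],[0,0,0],3.8],[[0,-0.1,-1.5],[0,0,0],3.8],[[0,-0.1,-1.9],[0,0,0],3.8],[[0,-0.1,-2.3],[0,0,0],3.8],[[0,-0.1,-2.7],[0,0,0],3.8],[[0,-0.1,-2.7],[0,0,0],3.8],[[0,-0.1,-2.7],[0,0,0],3.8],[[0,-0.1,-2.7],[0,0,0],3.8]]'
python3 - <<'E'
from h import *
gp()
im=optics.grab_frame("scene");cv2.imwrite("pics/s15f.png",im);crop(im,250,100,100,100,6,"pics/s15.png")
cv2.imwrite("pics/t15.png",optics.grab_frame("top"))
def J(p):
    p=p[:2]-JO;c,s=np.cos(JY),np.sin(JY);return (np.array([c*p[0]+s*p[1],-s*p[0]+c*p[1]])*1000).round(1)
p=mask_pts(im,(290,165,60,45),(100,110,60),(125,255,255))
h=cv2.approxPolyDP(cv2.convexHull(p.astype(np.float32)),1,True)[:,0]
for q in h: print(q.round(1),J(onplane("scene",*q,.008)))
E
```

```text
time: 17.95
ee_pos: [0.6277, -0.0873, 0.2724]
tool_rot: [0.397, -3.116, -0.0]
force: [-0.7, 0.5, -3.9]
gripper_width: 0.461
grasp [ 0.6276 -0.0873  0.1174] jigxy 0.0004 -0.0009 yaw -165.49 zdir [-0.001  0.    -1.   ] F [-0.7  0.5 -3.9] T [ 0.    0.03 -0.02] w 39.4 t 17.95 q [-0.24  0.34  0.17  1.4  -0.   -0.5 ]
[308.8 174.4] [-53.7 -14.6]
[330.6 177.8] [-105.7  -27.4]
[321.6 194.6] [-107.2   32.6]
[306.8 190.1] [-70.2  34.7]
[301.8 185.9] [-54.   27.6]
```

View pics/s15.png

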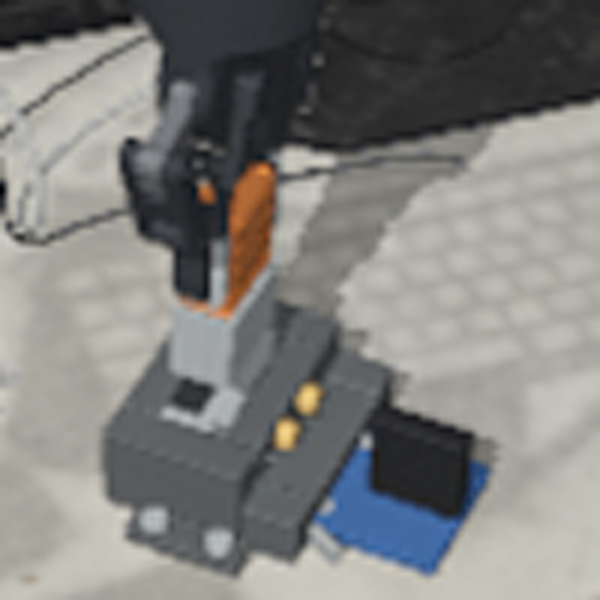

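View pics/s15f.png

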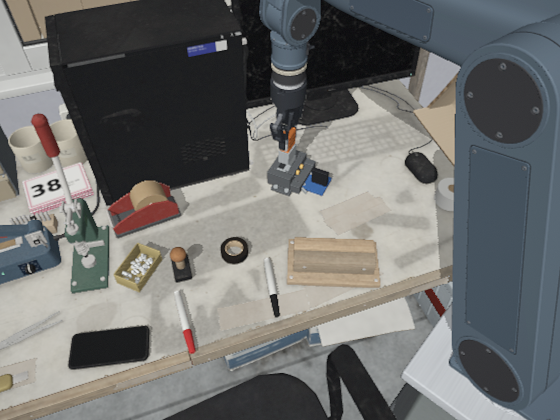

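```bash
python3 - <<'E'
from h import *
for z in(.045,.05,.055,.06): print(z,((proj("scene",jig(-.013,.021,z))-[250,100]+.5)*6).round(0),((proj("scene",jig(.013,.021,z))-[250,100]+.5)*6).round(0),((proj("scene",jig(-.013,-.023,z))-[250,100]+.5)*6).round(0))
E
```

```text
0.045 [229. 410.] [169. 389.] [275. 340.]
0.05 [229. 401.] [169. 380.] [276. 331.]
0.055 [229. 392.] [169. 371.] [276. 321.]
0.06 [229. 382.] [169. 362.] [276. 312.]
```

```bash
python3 - <<'E'
from h import *
im=cv2.imread("pics/s15f.png");crop(im,268,140,36,36,16,"pics/s15z.png")
E
```

```text
(no output)
```

View pics/s15z.png

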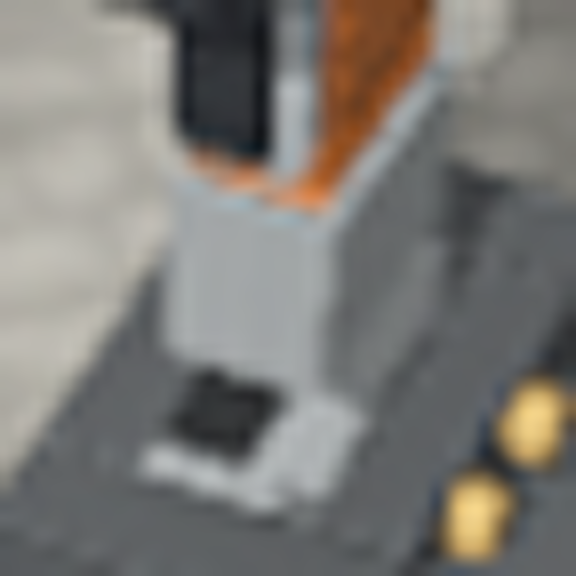

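```bash
python3 - <<'E'
from h import *
a=cv2.imread("pics/scene0.png").astype(int);b=cv2.imread("pics/s15f.png").astype(int)
print("bystander diff",np.abs(a-b)[220:360,60:290].max(), np.abs(a-b)[220:360,60:290].mean())
gp();ticket.close_job()
E
```

```text
bystander diff 13 2.591614906832298
grasp [ 0.6276 -0.0873  0.1173] jigxy 0.0004 -0.0009 yaw -165.49 zdir [-0.001  0.    -1.   ] F [-1.3  0.3 -4.2] T [-0.01  0.02  0.03] w 39.1 t 18.05 q [-0.24  0.34  0.17  1.4  -0.   -0.5 ]
the job is handed in; nothing more can be done
```

I handed the job in at about 18 s: the plate is home, and the gripper holds the block upright above its pocket.

- **Plate:** I slid it in by its rib until the resistance rose to about 13 N at the stop. Its rear edge was measured at jig x = −105.7 to −107.2 mm after the block came out. Fully home is −106.5 mm, and the reading had not changed since before the rocking, within about 0.3 mm.
- **Block:** I rocked it to the white-dot side first, with the tool leaning about 0.15 rad, then to the other side by the same amount. It came loose after about two more rocking cycles with a gentle upward pull; the readings between moves showed at most about 21 N at the wrist.
- **Final hold:** The tool is vertical within 0.001 rad. The underside is about 15 to 18 mm above the pocket mouth, judged from the picture and the tool height, and the only load left on the tool is about 4 N, most of it the block's own weight.
- **Other things on the bench:** The stamp, tape, marker and bin look unchanged between the first and last pictures, with only noise-level differences.
- **Disagreement:** The two cameras differed by about 2 to 3 mm sideways on the plate and guides. I centred the plate on the average of the two, and it went into the slot without jamming. No check failed.

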